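# Clamp the glue-up in the orange bench clamp

## Task

Clamp the striped block in the orange bench clamp: push the orange jaw firmly down its bar by the black thumb rest until the pad sits on the wood and the jaw tilts and binds, and only then screw its wing handle clockwise (from above) as far as it goes, about a quarter turn, so that the wing lies along the jaw's arm. Let go with the block still gripped where it lay, and never touch the green clamp.

Things in the scene. Friction and masses are not known exactly. Their poses are not given: they have to be found in the camera images.
- orange_jaw: Sliding jaw of the ORANGE upright F-clamp: 20 mm wide arm on a bar 225 high. Origin: top centre of its black thumb rest (34x26, 25 tall; push here), 170-205 above the bench. x: along the arm (bar at -75, screw at +85); z up. Slides at 3 N. Pad meets wood at origin height 136; then tilts springily, screw end up; stays: some 14 N for 0.03 rad (3 lower), 21 for 0.08 (9 lower, stop). Push to 17-20 N.
- orange_handle: Orange wing on the screw, an upright plate: x 54 mm long, y 13 thick (pinch this from above), z 38 tall, 20 clear of the arm. Origin: plate centre, on the screw axis, 14 above the thumb rest's top; sinks with the jaw. Starts with x 60-80 deg anticlockwise of the jaw's x; turns clockwise only (0.1 N m, height unchanged, pad moves 4 down) to a stop 3 deg past the jaw's x. Stays as left.
- glueup: The work: loose block of four strips, light and dark, 90 x 110 x 44 mm (x, y, z), 0.28 kg, on the orange clamp's 12 mm thick base plate (top of the block 56 above the bench), under the screw's round black pad (30 across, underside 81 to 82 below the thumb rest's top, starting 34-65 above the block). Origin: centre of its underside. Leave it in place.
- green_jaw: Jaw of a second, GREEN clamp, otherwise like the orange one, on the other side of the bench (left or right) with a plain brown block under it. Origin: top centre of its thumb rest, axes as for the orange jaw. Not to be touched.
Mind the look-alikes: they are no part of the job. What is shaped like the glueup but red or yellow is not meant.

How it is judged (in metres and radians):
On the way, in this order (a step that is already met when the one before it is completed fails the run):
1. the orange jaw has been pushed down on the glue-up until it tilts (0.02 rad or more) and binds, the handle not yet turned (angle between orange_jaw's own z axis and vertical above 0.02 rad and contact force between orange_jaw and glueup above 1 N and angle between the x axis of orange_handle and the x axis of orange_jaw, either way round above 0.95 rad), for 0.2 s.
2. the orange handle has been screwed clockwise until it lies along the arm (within 15 degrees) (angle between the x axis of orange_handle and the x axis of orange_jaw, either way round below 0.262 rad), for 0.2 s.
At the end, for the whole second after the job is handed in: The orange handle lies along the orange arm within 15 degrees, the orange jaw is tilted by at least 0.02 rad and presses the glue-up with more than 2.5 N, and the glue-up lies still within 15 mm of where it was (angle between the x axis of orange_handle and the x axis of orange_jaw, either way round below 0.262 rad and angle between orange_jaw's own z axis and vertical above 0.02 rad and contact force between orange_jaw and glueup above 2.5 N and distance of glueup from where it was at the start of the episode below 0.015 m and linear speed of glueup below 0.01 m/s); the robot touches nothing.
It fails at once if the green clamp was touched or its jaw moved by 10 mm (distance of green_jaw from where it was at the start of the episode above 0.01 m or contact force between the fingers and green_jaw above 2 N).
It also fails if it takes over 53 s, if anything falls off the work surface, if the arm or the gripper's body presses on something with over 40 N, if the wrist force passes 120 N, or if a joint passes its speed limit or range.

## Robot

A 6-joint arm with a two-finger parallel gripper is mounted at the origin on the work surface. World frame = base frame: x ahead of the robot, y to its left, z up, the work surface at z = 0. Lengths are in mm, angles in rad, forces in N, time in s.
With the tool pointing down it reaches from about 275 to 750 mm from the base axis. Payload 10.2 kg.
Tool frame: the origin (TCP) lies midway between the tips of the shut fingers; the grasp point (between the pads) lies 19 mm behind it; z points along the fingers, y is the line along which they close (so a half turn about z gives the same grasp; the last joint's range is limited). The gripper opens to 85 mm and grips with 20 to 120 N. Pads are 22 mm wide; open, the fingers measure 114 mm over their backs; the gripper's body (76 mm by 85 mm) begins 54 mm behind the grasp point. The pads swing forward as they close: fully open they stand 13 mm farther back than shut.
Start: joints at [1.055, 0.313, 1.498, -0, 1.331, -0.223], TCP at [151.546, 502.658, 231.294] pointing down, gripper open.
Joint ranges: [-2.94, 2.94], [-0.97, 2.17], [0.19, 2.56], [-1.23, 4.37], [0.02, 3.11], [-2.88, 2.88]. Speed limits (rad/s): [2.39, 2.39, 3.01, 3.14, 3.14, 3.14].

## Interface

Orientations are given as a unit quaternion [w, x, y, z].
In Python, from rig import ctrl gives the robot as it stands.
- The arm moves only by the tool send_rows, never from a script. Its argument "targets" is a list of rows, each a list of 7 numbers: the closure, from -1 (fully open) to 1 (shut), so that 0 is half open, then the shift along the tool's x, y, z in m, then the turn, a rotation vector about the tool's x, y, z in rad. In form: [[claw, dx, dy, dz, ax, ay, az], ...]. A call has exactly 10 rows; each row shifts and turns the commanded pose from where the row before left it, along the tool's axes as they then stand; what a row does not reach is not made up. A row lasts 1/8 s, in which the tool goes at most 62.5 mm and 10.7 degrees, less where a joint would pass 70% of its speed; a pose out of reach is approached as far as the arm can. A call with a gripper value outside its range is refused whole. The fingers move at their own pace and stop on an object; "squeeze" is the grip in N (left out, the last holds). Time passes only in rows, so rows that do not move let the fingers close, or fill a call up. It gives the time, the measured TCP pose, the force, the opening and the grip force at its end, in the units of the state.
- ctrl.sense(): the state, without advancing time (a new reading comes with each control period).
- ctrl.capture(name): name is "scene" or "top" or "wrist"; returns a dict with "img" (480x640x3 uint8, red, green, blue), "camera_matrix" (3x3 intrinsics, pixels), "R" (3x3) and "t" (3): a world point X has camera coordinates R X + t. Camera axes: x right, y down, z forward; pixel columns grow to the right and rows downward; lengths in mm; the calibration is good to about 2 mm. The wrist camera is an equidistant fisheye: a pixel r from the principal point sees the ray r / f radians off the axis. A picture is of the moment at which its call begins. There is no depth.
- ctrl.finish_job(): hands the job in; it is judged then, once.
Trained networks look in a picture, given as the dict that the camera call returned (one of the last four; its "shot" number tells which), for a name from the list of things; names that differ only in an ending like _2 or _b are one class to them, and where a whole thing is asked for, a point or a joint stands for the part that bears it (a point fixed in the world has none). Each returns a list of dicts, best first, with "score" (0 to 1); they miss things now and then, are a little off and sometimes report something else, mostly with a low value. They report only what shows in the picture. A call takes as long as a camera call. They do not tell look-alikes from the thing itself.
- ctrl.boxes_of(query, picture): "extent" ([left, top, width, height] in pixels, round what is visible of it).
- ctrl.landmark_of(query, picture): "point" ([column, row] in pixels: a listed point, or the origin of a listed thing).
The state is a dict: "time_s": time; "joints": joint angles; "dq": joint speeds; "tau": joint torques, N m; "eef_pos": TCP position; "ee_rot": TCP orientation; "force": force on the tool from outside, world axes, zero at the start; "wrist_torque": the same for the moment, N m; "grip_width": opening from 0.0 (shut) to 1.0 (fully open); "grip_force": force on a finger pad.
Only numpy, scipy, OpenCV 4.12 (cv2) and the standard library are available. Lean on these libraries where they do the work, as an engineer would, in place of code of your own. Each camera call takes 0.05 s, during which the arm holds its last target. There are 200 camera calls.

## Working session

There is one attempt and no reset: what is moved stays moved. The work goes in short steps, Python scripts to look and compute and a tool call to move; the robot and the scene stay as the last step left them, time stands still between calls to the robot, and variables do not carry over. Pictures are saved under pics/ and viewed, at most 10 in all, crops included, and the job is handed in when it is done.

Besides the shell and the picture viewer there is one more tool, called after "Request:" by a JSON object that holds its "api" and its "payload", one argument or row to a line. send_rows: Moves the arm, as the interface text tells. Its arguments: {"type":"object","properties":{"targets":{"type":"array"},"squeeze":{"type":"number"}},"required":["targets"]}

```bash
mkdir -p pics; ls; python3 - <<'E'
from rig import ctrl
import cv2,pickle
s=ctrl.sense();print({k:s[k] for k in('time_s','eef_pos','ee_rot','force','grip_width')})
ims=[]
for c in('scene','top'):
    p=ctrl.capture(c);pickle.dump(p,open(c+'.pkl','wb'))
    ims.append(p['img'])
    print(c,p['camera_matrix'].tolist() if hasattr(p['camera_matrix'],'tolist') else p['camera_matrix'],p['R'],p['t'])
    for q in('orange_jaw','orange_handle','glueup','green_jaw'):
        print(q,[(d['point'],round(d['score'],2)) for d in ctrl.landmark_of(q,p)][:4],[(d['extent'],round(d['score'],2)) for d in ctrl.boxes_of(q,p)][:4])
    cv2.imwrite(f'pics/{c}1.png',p['img'][:,:,::-1])
E
```

```text
pics
{'time_s': 0.0, 'eef_pos': array([151.41826872, 502.4306441 , 230.72400092]), 'ee_rot': array([-2.44828643e-04,  1.45882559e-01,  9.89301706e-01, -5.94623465e-04]), 'force': array([0.50007641, 0.05094291, 0.66397614]), 'grip_width': 1.000528311200307}
scene [[616.8864569146544, 0.0, 319.6181825470772], [0.0, 616.8864569146544, 244.24709803854984], [0.0, 0.0, 1.0]] [[-0.55462604  0.83209767 -0.00185166]
 [ 0.61781879  0.410308   -0.6707811 ]
 [-0.55739564 -0.37317665 -0.74165308]] [ 319.02074712 -164.24538445 1421.07387273]
orange_jaw [([216.9, 227.0], 0.71), ([254.4, 260.4], 0.44)] [([196.0, 178.8, 56.6, 86.5], 0.63)]
orange_handle [([242.6, 191.1], 0.92)] [([230.7, 177.1, 25.8, 33.3], 0.57)]
glueup [([298.7, 219.7], 0.88), ([368.7, 267.8], 0.82), ([253.5, 261.0], 0.79), ([169.9, 257.0], 0.77)] [([218.6, 227.0, 68.9, 60.6], 0.83), ([134.6, 226.6, 68.3, 47.3], 0.69), ([336.3, 227.7, 70.4, 71.1], 0.58), ([263.0, 291.1, 75.7, 66.1], 0.56)]
green_jaw [([428.3, 389.2], 0.83), ([210.3, 225.0], 0.24)] [([402.2, 328.2, 78.8, 102.1], 0.9), ([229.5, 175.7, 25.0, 33.8], 0.43)]
top [[473.5830518573771, 0.0, 328.44083251226124], [0.0, 473.5830518573771, 241.95593588462316], [0.0, 0.0, 1.0]] [[-8.74545481e-03 -9.99961692e-01  3.61902916e-04]
 [-9.95931467e-01  8.67774515e-03 -8.96950927e-02]
 [ 8.96885162e-02 -1.14485488e-03 -9.95969206e-01]] [-52.76572783 473.44143454 973.31796626]
orange_jaw [([419.9, 174.1], 0.77)] [([404.7, 148.2, 33.6, 87.3], 0.79)]
orange_handle [] [([407.1, 213.8, 32.5, 15.0], 0.69)]
glueup [([475.9, 205.3], 0.81), ([326.2, 203.5], 0.79), ([313.5, 292.3], 0.65), ([404.5, 311.2], 0.58)] [([373.6, 280.2, 66.4, 62.9], 0.97), ([280.1, 265.4, 66.1, 58.0], 0.97), ([376.6, 211.6, 62.3, 51.4], 0.7), ([441.4, 164.9, 72.6, 68.2], 0.64)]
green_jaw [([175.1, 146.7], 0.94)] [([146.9, 122.7, 46.0, 83.7], 0.81)]
```

```bash
python3 - <<'E'
import cv2
a=cv2.imread('pics/scene1.png');b=cv2.imread('pics/top1.png')
cv2.imwrite('pics/top_c.png',cv2.resize(b[110:350,270:530],None,fx=2.4,fy=2.4,interpolation=cv2.INTER_CUBIC))
cv2.imwrite('pics/sc_c.png',cv2.resize(a[150:310,130:330],None,fx=3.7,fy=3.7,interpolation=cv2.INTER_CUBIC))
E
```

```text
(no output)
```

View pics/scene1.png

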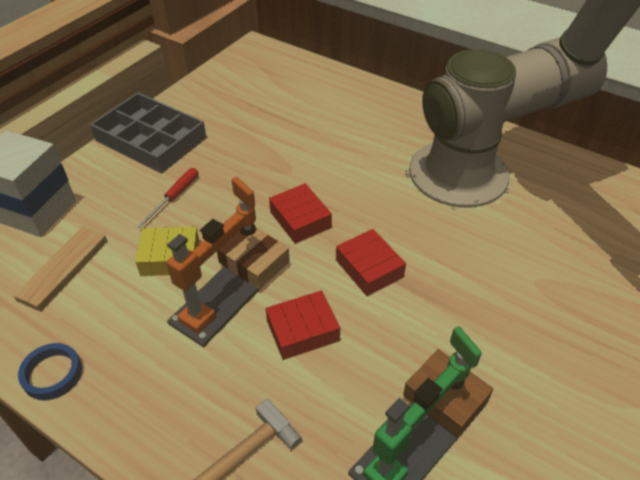

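View pics/top1.png

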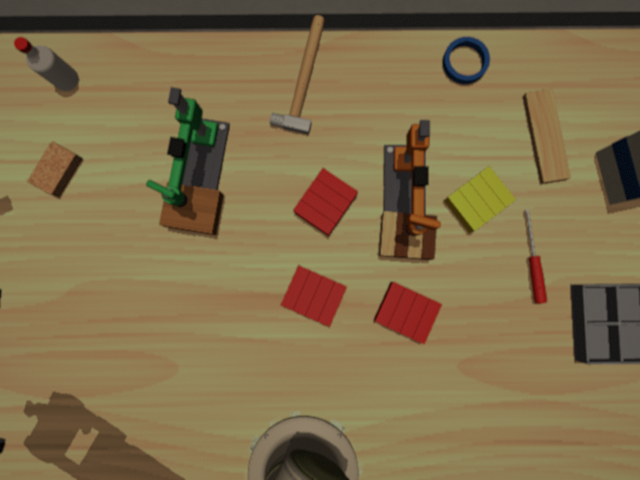

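View pics/top_c.png

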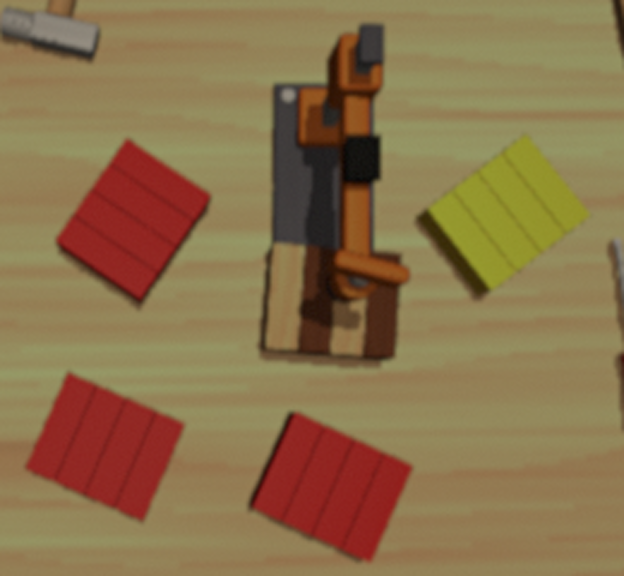

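View pics/sc_c.png

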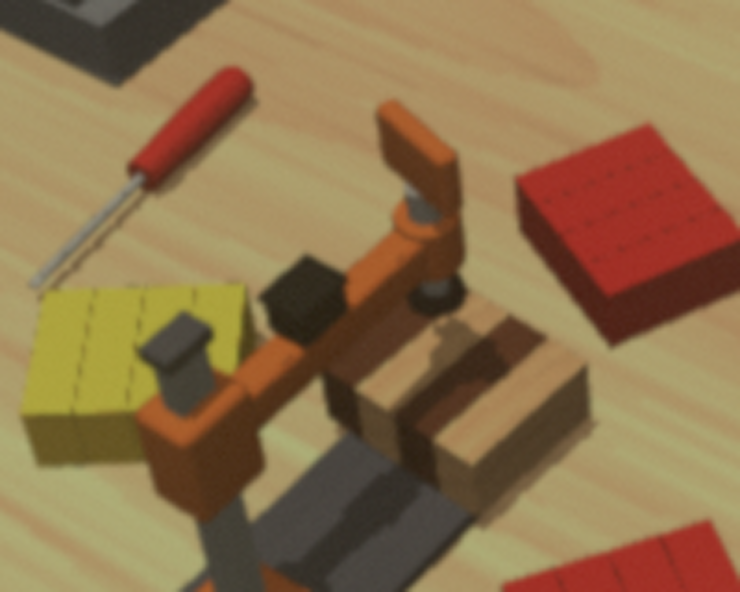

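The pictures show the orange clamp at right in the top view: thumb rest at about (420,175), wing at (425,221), and the striped light/dark block under it at (408,236). The three red blocks and the yellow block at (480,199) are look-alikes. The green clamp is at left, about (177,147). The crop confirms the striped block lies under the orange screw. The wing points right and slightly down, about 75° anticlockwise of the arm.

```bash
cat > h.py <<'E'
import numpy as np,pickle
P={c:pickle.load(open(f'{c}.pkl','rb')) for c in('scene','top')}
def ray(c,px):
    p=P[c];R=np.array(p['R']);t=np.array(p['t'])
    d=R.T@np.linalg.solve(np.array(p['camera_matrix']),[px[0],px[1],1.]);return -R.T@t,d/np.linalg.norm(d)
def tri(a,b):
    rs=[ray('top',a),ray('scene',b)]
    M=[np.eye(3)-np.outer(d,d) for _,d in rs]
    X=np.linalg.solve(sum(M),sum(m@o for m,(o,_) in zip(M,rs)))
    return X.round(1),[round(float(np.linalg.norm(m@(X-o))),1) for m,(o,_) in zip(M,rs)]
def atz(c,px,z):
    o,d=ray(c,px);return (o+d*(z-o[2])/d[2]).round(1)
T=lambda x,y:(270+x/2.4,110+y/2.4)
S=lambda x,y:(130+x/3.7,150+y/3.7)
E
python3 - <<'E'
from h import *
print('rest',tri(T(361,158),S(305,280)),tri((419.9,174.1),(216.9,227)))
print('bartop',tri(T(371,43),S(175,335)),atz('top',T(371,40),225),atz('scene',S(175,335),225))
# wing top edge corners: left end / right end
print('wing ends',tri(T(337,255),S(455,158)),tri(T(407,273),S(386,105)))
# black blob centroid
import cv2
im=P['top']['img'].astype(int);sub=im[155:200,405:440];m=(sub.max(2)<50)
n,l,st,c=cv2.connectedComponentsWithStats(m.astype('uint8'));print(st[1:],c[1:]+[405,155])
E
```

```text
rest (array([ 572.2, -218.8,  195. ]), [0.2, 0.2]) (array([ 572.6, -213.9,  196.5]), [4.5, 4.5])
bartop (array([ 648.1, -221.9,  225.2]), [0.4, 0.4]) [ 650.6 -222.4  225. ] [ 647.8 -221.6  225. ]
wing ends (array([ 495.3, -192.1,  225.3]), [2.6, 2.6]) (array([ 482.9, -241.8,  223.9]), [1.6, 1.6])
[[  0   0   7   7  43]
 [  0  11  23  34 445]] [[407.6744186  157.6744186 ]
 [415.55280899 178.54157303]]
```

Request:
{"api": "send_rows", "payload": {
  "targets": [
    [1,-0.03,-0.028,-0.008,0,0,0],
    [1,-0.03,-0.028,-0.008,0,0,0],
    [1,-0.03,-0.028,-0.008,0,0,0],
    [1,-0.03,-0.028,-0.008,0,0,0],
    [1,-0.03,-0.028,-0.008,0,0,0],
    [1,-0.03,-0.028,-0.008,0,0,0],
    [1,-0.03,-0.028,-0.008,0,0,0],
    [1,-0.03,-0.028,-0.008,0,0,0],
    [1,-0.03,-0.028,-0.008,0,0,0],
    [1,-0.03,-0.028,0,0,0,0]
  ],
  "squeeze": 40
}}

```text
time_s: 2.15
eef_pos: [358.6, 146.7, 303.9]
ee_rot: [0.001, 0.146, 0.989, 0.0]
force: [0.9, 0.8, -0.2]
grip_width: -0.0
grip_force: 0.0
```

Request:
{"api": "send_rows", "payload": {
  "targets": [
    [1,-0.03,-0.028,0,0,0,0],
    [1,-0.03,-0.028,0,0,0,0],
    [1,-0.03,-0.028,0,0,0,0],
    [1,-0.03,-0.028,0,0,0,0],
    [1,-0.03,-0.028,0,0,0,0],
    [1,-0.03,-0.028,0,0,0,0],
    [1,-0.03,-0.028,0,0,0,0],
    [1,-0.03,-0.028,0,0,0,0],
    [1,-0.03,-0.028,0,0,0,0],
    [1,-0.03,-0.028,0,0,0,0]
  ]
}}

```text
time_s: 3.4
eef_pos: [564.9, -207.9, 303.2]
ee_rot: [0.0, 0.146, 0.989, 0.0]
force: [-0.5, 0.5, -0.1]
grip_width: 0.001
grip_force: 0.0
```

Request:
{"api": "send_rows", "payload": {
  "targets": [
    [1,0,0,0,0,0,0.13],
    [1,0,0,0,0,0,0.13],
    [1,0,0,0,0,0,0.13],
    [1,0,0,0,0,0,0.13],
    [1,0,0,0,0,0,0.13],
    [1,0,0,0,0,0,0.13],
    [1,0,0,0,0,0,0.13],
    [1,0,0,0,0,0,0.13],
    [1,0,0,0,0,0,0.13],
    [1,0,0,0,0,0,0.13]
  ]
}}

```text
time_s: 4.65
eef_pos: [564.4, -206.7, 303.2]
ee_rot: [-0.0, 0.716, 0.698, -0.0]
force: [-0.5, -0.1, -0.1]
grip_width: -0.001
grip_force: 0.0
```

```bash
cat >> h.py <<'E'
def wray(p,px):
    K=np.array(p['camera_matrix']);R=np.array(p['R']);t=np.array(p['t'])
    v=np.array([(px[0]-K[0,2]),(px[1]-K[1,2])]);r=np.hypot(*v);th=r/K[0,0]
    d=np.r_[np.sin(th)*v/max(r,1e-9),np.cos(th)];return -R.T@t,R.T@d
def watz(p,px,z):
    o,d=wray(p,px);return (o+d*(z-o[2])/d[2]).round(1)
E
python3 - <<'E'
from h import *
from rig import ctrl
import cv2
p=ctrl.capture('wrist');pickle.dump(p,open('wrist.pkl','wb'))
cv2.imwrite('pics/w1.png',p['img'][:,:,::-1])
for q,z in(('orange_jaw',195),('orange_handle',209),('glueup',12)):
    print(q,[(d['point'],round(d['score'],2),watz(p,d['point'],z)) for d in ctrl.landmark_of(q,p)][:2])
print(p['t'],p['R'])
E
```

```text
orange_jaw [([334.9, 255.5], 0.95, array([ 573.7, -219.3,  195. ]))]
orange_handle [([214.1, 262.6], 0.6, array([ 488.4, -217.5,  209. ]))]
glueup [([154.4, 56.3], 0.95, array([365.6, -26.8,  12. ])), ([313.7, 60.7], 0.93, array([559.4, -52.5,  12. ]))]
[-569.01778036 -244.9543509   389.04569352] [[ 0.99967048 -0.02564802 -0.00105367]
 [-0.02402217 -0.94919125  0.31378161]
 [-0.00904801 -0.3136529  -0.9494946 ]]
```

View pics/w1.png

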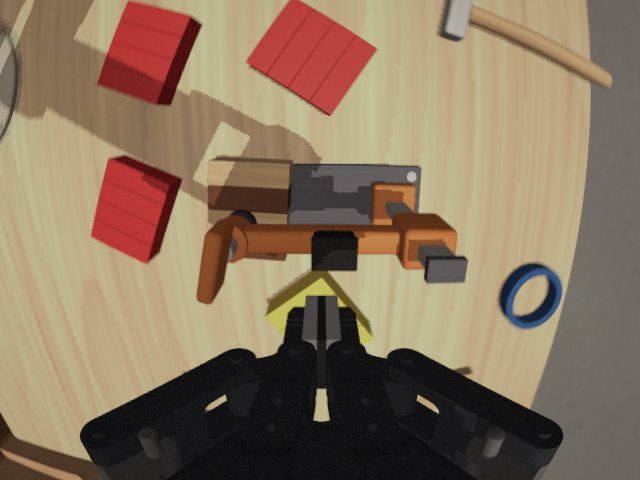

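Wrist view: rest at (335,255) and wing at (214,262), agreeing with the triangulation to within 2 mm. Moving over the rest and descending.

Request:
{"api": "send_rows", "payload": {
  "targets": [
    [1,-0.006,0.0045,0,0,0,0],
    [1,-0.006,0.0045,0,0,0,0],
    [1,0,0,0.015,0,0,0],
    [1,0,0,0.015,0,0,0],
    [1,0,0,0.015,0,0,0],
    [1,0,0,0.015,0,0,0],
    [1,0,0,0.015,0,0,0],
    [1,0,0,0.015,0,0,0],
    [1,0,0,0.005,0,0,0],
    [1,0,0,0,0,0,0]
  ]
}}

```text
time_s: 6.1
eef_pos: [573.1, -218.9, 208.2]
ee_rot: [-0.0, 0.715, 0.699, -0.0]
force: [-0.5, -0.5, 0.6]
grip_width: 0.002
grip_force: 0.0
```

Request:
{"api": "send_rows", "payload": {
  "targets": [
    [1,0,0,0.006,0,0,0],
    [1,0,0,0.006,0,0,0],
    [1,0,0,0.006,0,0,0],
    [1,0,0,0.006,0,0,0],
    [1,0,0,0.006,0,0,0],
    [1,0,0,0.006,0,0,0],
    [1,0,0,0.005,0,0,0],
    [1,0,0,0.005,0,0,0],
    [1,0,0,0.005,0,0,0],
    [1,0,0,0,0,0,0]
  ]
}}

```text
time_s: 7.35
eef_pos: [573.2, -218.8, 156.8]
ee_rot: [-0.0, 0.715, 0.699, 0.0]
force: [0.6, 0.3, 1.0]
grip_width: -0.005
grip_force: 0.0
```

Request:
{"api": "send_rows", "payload": {
  "targets": [
    [1,0,0,0.003,0,0,0],
    [1,0,0,0.003,0,0,0],
    [1,0,0,0.003,0,0,0],
    [1,0,0,0.002,0,0,0],
    [1,0,0,0.002,0,0,0],
    [1,0,0,0.002,0,0,0],
    [1,0,0,0.002,0,0,0],
    [1,0,0,0.001,0,0,0],
    [1,0,0,0.001,0,0,0],
    [1,0,0,0.001,0,0,0]
  ]
}}

```text
time_s: 8.6
eef_pos: [573.4, -219.0, 137.8]
ee_rot: [0.001, 0.715, 0.699, 0.0]
force: [-3.6, 0.8, 9.1]
grip_width: -0.004
grip_force: 3.3
```

Request:
{"api": "send_rows", "payload": {
  "targets": [
    [1,0,0,0.0005,0,0,0],
    [1,0,0,0.0005,0,0,0],
    [1,0,0,0.0005,0,0,0],
    [1,0,0,0.0005,0,0,0],
    [1,0,0,0.0005,0,0,0],
    [1,0,0,0.0005,0,0,0],
    [1,0,0,0.0005,0,0,0],
    [1,0,0,0,0,0,0],
    [1,0,0,0,0,0,0],
    [1,0,0,0,0,0,0]
  ]
}}

```text
time_s: 9.85
eef_pos: [573.7, -219.1, 136.6]
ee_rot: [0.002, 0.715, 0.699, 0.001]
force: [-11.2, 4.3, 18.5]
grip_width: 0.004
grip_force: 8.3
```

```bash
python3 - <<'E'
from rig import ctrl
import cv2,numpy as np
p=ctrl.capture('wrist');s=ctrl.capture('scene')
a=s['img'][130:370,120:440]
cv2.imwrite('pics/w2.png',np.hstack([cv2.resize(p['img'],(400,300)),cv2.resize(a,(400,300))])[:,:,::-1])
x=ctrl.sense();print(x['force'],x['wrist_torque'],x['eef_pos'])
E
```

```text
[-10.11943193   4.79560907  18.7467878 ] [ 0.57218     0.01108383 -0.01966484] [ 573.67203765 -219.10318363  136.61955175]
```

View pics/w2.png

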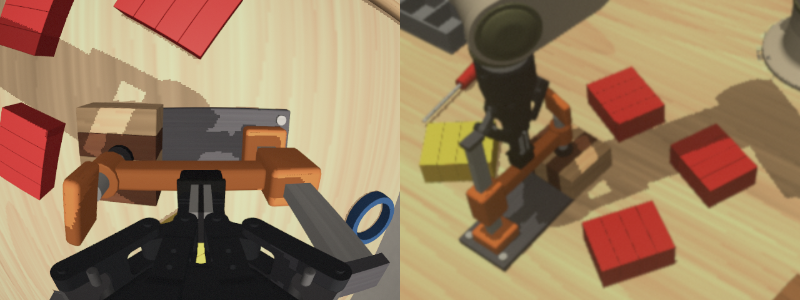

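The right linkage of the gripper, at (350,265) in the left picture, leans on the bar top, so part of that force is the bar. I'll back off, turn the gripper 90° so its linkages lie across the arm, and push again.

Request:
{"api": "send_rows", "payload": {
  "targets": [
    [1,0,-0.001,-0.002,0,0,0],
    [1,0,-0.003,-0.003,0,0,0],
    [1,0,-0.003,-0.003,0,0,0],
    [1,0,-0.003,-0.006,0,0,0],
    [1,0,0,-0.015,0,0,0],
    [1,0,0,-0.015,0,0,0],
    [1,0,0,-0.015,0,0,0],
    [1,0,0,-0.015,0,0,0],
    [1,0,0,-0.015,0,0,0],
    [1,0,0,-0.015,0,0,0]
  ]
}}

```text
time_s: 11.2
eef_pos: [563.1, -218.7, 238.8]
ee_rot: [0.0, 0.715, 0.699, -0.0]
force: [-0.0, 0.1, -0.2]
grip_width: 0.004
grip_force: 0.0
```

Request:
{"api": "send_rows", "payload": {
  "targets": [
    [1,0,0,0,0,0,0.157],
    [1,0,0,0,0,0,0.157],
    [1,0,0,0,0,0,0.157],
    [1,0,0,0,0,0,0.157],
    [1,0,0,0,0,0,0.157],
    [1,0,0,0,0,0,0.157],
    [1,0,0,0,0,0,0.157],
    [1,0,0,0,0,0,0.157],
    [1,0,0,0,0,0,0.157],
    [1,0,0,0,0,0,0.157]
  ]
}}

```text
time_s: 12.45
eef_pos: [563.1, -218.7, 238.3]
ee_rot: [0.0, 1.0, -0.013, 0.0]
force: [-0.6, 0.4, -0.3]
grip_width: -0.001
grip_force: 0.0
```

```bash
python3 - <<'E'
from h import *
from rig import ctrl
import cv2
s=ctrl.sense();print(s['eef_pos'],s['ee_rot'],s['force'])
p=ctrl.capture('wrist');cv2.imwrite('pics/w3.png',p['img'][:,:,::-1])
for q,z in(('orange_jaw',135),('orange_handle',149)):
    print(q,[(d['point'],round(d['score'],2),watz(p,d['point'],z)) for d in ctrl.landmark_of(q,p)][:2])
E
```

```text
[ 563.14653106 -218.68647274  238.28414538] [ 1.21225733e-05  9.99912883e-01 -1.31994574e-02  1.73606684e-05] [-0.61151455  0.39308304 -0.28667421]
orange_jaw [([323.3, 224.3], 0.81, array([ 574.1, -219.5,  135. ]))]
orange_handle []
```

View pics/w3.png

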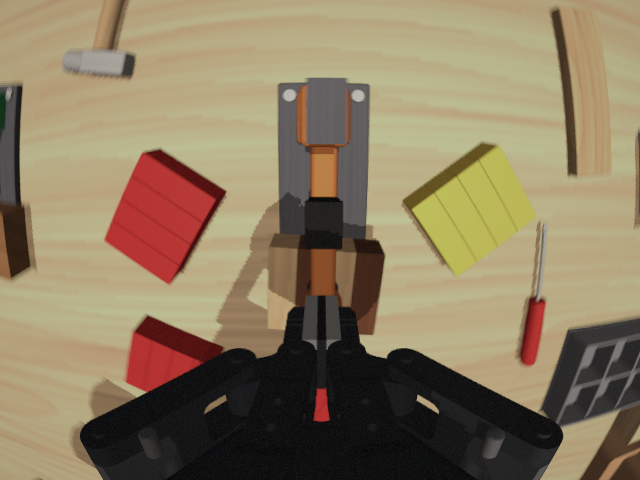

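The wrist view shows the rest at (323,224) straight ahead and the bar clear of the linkages. Pushing at (574,-219).

Request:
{"api": "send_rows", "payload": {
  "targets": [
    [1,0.0055,0,0,0,0,0],
    [1,0.005,0.0005,0.01,0,0,0],
    [1,0,0,0.015,0,0,0],
    [1,0,0,0.015,0,0,0],
    [1,0,0,0.015,0,0,0],
    [1,0,0,0.015,0,0,0],
    [1,0,0,0.015,0,0,0],
    [1,0,0,0.008,0,0,0],
    [1,0,0,0.003,0,0,0],
    [1,0,0,0,0,0,0]
  ]
}}

```text
time_s: 13.85
eef_pos: [573.7, -219.4, 142.0]
ee_rot: [0.0, 1.0, -0.011, 0.0]
force: [0.2, 0.4, 0.7]
grip_width: 0.001
grip_force: 0.0
```

Request:
{"api": "send_rows", "payload": {
  "targets": [
    [1,0,0,0.001,0,0,0],
    [1,0,0,0.001,0,0,0],
    [1,0,0,0.001,0,0,0],
    [1,0,0,0.001,0,0,0],
    [1,0,0,0.001,0,0,0],
    [1,0,0,0.001,0,0,0],
    [1,0,0,0.001,0,0,0],
    [1,0,0,0.001,0,0,0],
    [1,0,0,0,0,0,0],
    [1,0,0,0,0,0,0]
  ]
}}

```text
time_s: 15.1
eef_pos: [574.2, -219.6, 135.7]
ee_rot: [0.001, 1.0, -0.011, 0.001]
force: [-1.9, 1.0, 10.7]
grip_width: -0.003
grip_force: 5.4
```

Request:
{"api": "send_rows", "payload": {
  "targets": [
    [1,0,0,0.0005,0,0,0],
    [1,0,0,0.0005,0,0,0],
    [1,0,0,0.0005,0,0,0],
    [1,0,0,0.0005,0,0,0],
    [1,0,0,0.0005,0,0,0],
    [1,0,0,0.0005,0,0,0],
    [1,0,0,0,0,0,0],
    [1,0,0,0,0,0,0],
    [1,0,0,0,0,0,0],
    [1,0,0,0,0,0,0]
  ]
}}

```text
time_s: 16.35
eef_pos: [575.1, -219.8, 133.9]
ee_rot: [0.001, 1.0, -0.011, 0.003]
force: [1.4, 3.2, 16.5]
grip_width: 0.004
grip_force: 8.1
```

Request:
{"api": "send_rows", "payload": {
  "targets": [
    [1,0,0,0.0005,0,0,0],
    [1,0,0,0.0005,0,0,0],
    [1,0,0,0.0005,0,0,0],
    [1,0,0,0,0,0,0],
    [1,0,0,0,0,0,0],
    [1,0,0,0,0,0,0],
    [1,0,0,0,0,0,0],
    [1,0,0,0,0,0,0],
    [1,0,0,0,0,0,0],
    [1,0,0,0,0,0,0]
  ]
}}

```text
time_s: 17.6
eef_pos: [575.6, -219.9, 132.9]
ee_rot: [0.002, 1.0, -0.011, 0.004]
force: [1.4, 2.5, 18.7]
grip_width: 0.0
grip_force: 9.2
```

Request:
{"api": "send_rows", "payload": {
  "targets": [
    [1,0,0,-0.003,0,0,0],
    [1,0,0,-0.005,0,0,0],
    [1,0,0,-0.01,0,0,0],
    [1,0,0,-0.02,0,0,0],
    [1,0,0,-0.02,0,0,0],
    [1,0,0,-0.02,0,0,0],
    [1,-0.02,0,-0.02,0,0,0],
    [0.3,-0.03,0,0,0,0,0],
    [0.0,-0.03,0,0,0,0,0],
    [0.0,-0.006,0,0,0,0,0]
  ]
}}

```text
time_s: 18.85
eef_pos: [486.7, -217.6, 228.0]
ee_rot: [0.0, 1.0, -0.011, 0.0]
force: [0.8, -0.1, 0.2]
grip_width: 0.496
grip_force: 0.0
```

Request:
{"api": "send_rows", "payload": {
  "targets": [
    [0,0,0,0,0,0,-0.135],
    [0,0,0,0,0,0,-0.135],
    [0,0,0,0,0,0,-0.135],
    [0,0,0,0,0,0,-0.135],
    [0,0,0,0,0,0,-0.135],
    [0,0,0,0,0,0,-0.135],
    [0,0,0,0,0,0,-0.135],
    [0,0,0,0,0,0,-0.135],
    [0,0,0,0,0,0,-0.135],
    [0,0,0,0,0,0,-0.135]
  ]
}}

```text
time_s: 20.1
eef_pos: [488.3, -217.6, 227.4]
ee_rot: [0.0, 0.786, 0.618, 0.0]
force: [0.5, 0.6, -0.0]
grip_width: 0.5
grip_force: 0.0
```

```bash
python3 - <<'E'
from h import *
from rig import ctrl
import cv2
s=ctrl.sense();print(s['time_s'],s['eef_pos'],s['ee_rot'],s['force'],s['grip_width'],s['joints'])
p=ctrl.capture('wrist');pickle.dump(p,open('wrist.pkl','wb'))
for q,z in(('orange_jaw',132),('orange_handle',148)):
    print(q,[(d['point'],round(d['score'],2),watz(p,d['point'],z)) for d in ctrl.landmark_of(q,p)][:2])
t=ctrl.capture('top');b=t['img'][150:270,350:470]
cv2.imwrite('pics/w4.png',np.hstack([p['img'][:,:],cv2.resize(b,(160,480))])[:,:,::-1])
E
```

```text
20.1 [ 488.28923059 -217.62121014  227.43530447] [8.41643250e-05 7.85852416e-01 6.18414071e-01 9.26647193e-05] [ 0.54906573  0.60262317 -0.0189431 ] 0.49960555681223745 [-6.38626273e-01  3.36796190e-01  1.47516152e+00  1.38699668e-04
  1.32942390e+00 -4.01309093e-01]
orange_jaw [([447.6, 217.4], 0.92, array([ 577. , -218.6,  132. ]))]
orange_handle []
```

View pics/w4.png

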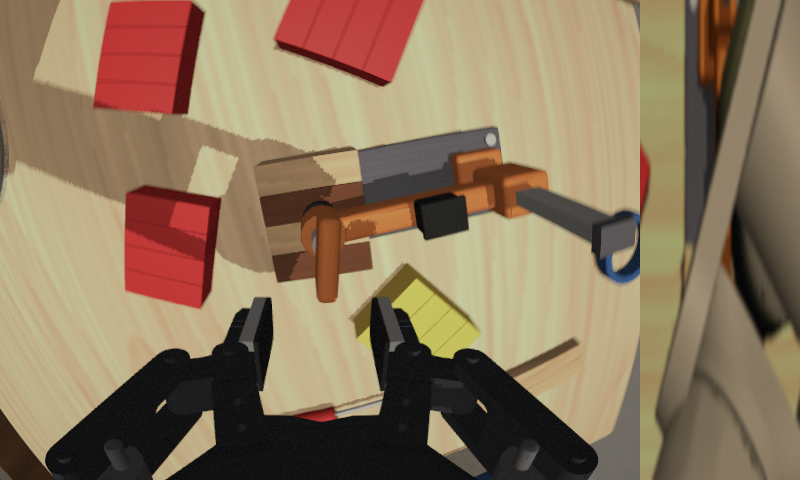

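```bash
python3 - <<'E'
from h import *
p=pickle.load(open('wrist.pkl','rb'))
for z in (166,170):
  for px in((326,301),(316,300),(337,300),(329,250),(318,215),(343,215),(330,208)): print(z,px,watz(p,px,z))
import cv2
cv2.imwrite('pics/w5.png',cv2.resize(p['img'][180:320,260:480],None,fx=3.5,fy=3.5,interpolation=cv2.INTER_CUBIC)[:,:,::-1])
E
```

```text
166 (326, 301) [ 485.  -242.5  166. ]
166 (316, 300) [ 479.1 -240.4  166. ]
166 (337, 300) [ 491.7 -243.4  166. ]
166 (329, 250) [ 494.3 -210.4  166. ]
166 (318, 215) [ 493.1 -188.4  166. ]
166 (343, 215) [ 506.9 -191.7  166. ]
166 (330, 208) [ 500.6 -186.1  166. ]
170 (326, 301) [ 485.4 -240.4  170. ]
170 (316, 300) [ 479.7 -238.4  170. ]
170 (337, 300) [ 492.  -241.3  170. ]
170 (329, 250) [ 494.6 -208.9  170. ]
170 (318, 215) [ 493.4 -187.4  170. ]
170 (343, 215) [ 506.9 -190.7  170. ]
170 (330, 208) [ 500.7 -185.1  170. ]
```

View pics/w5.png

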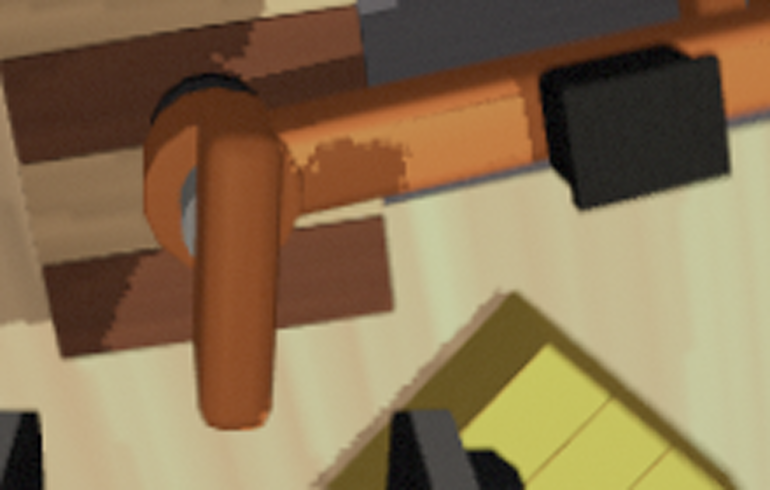

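The wing's top edge runs from (327,302) to (329,218), so its centre is about (491.5,-216) with yaw 75.6°; the tool matches. Descending over the wing and pinching it.

Request:
{"api": "send_rows", "payload": {
  "targets": [
    [0,0.0023,0.0027,0,0,0,0],
    [0,0,0,0.015,0,0,-0.01],
    [0,0,0,0.015,0,0,0],
    [0,0,0,0.015,0,0,0],
    [0,0,0,0.015,0,0,0],
    [0,0,0,0.01,0,0,0],
    [0,0,0,0.01,0,0,0],
    [0,0,0,0.01,0,0,0],
    [0,0,0,0.005,0,0,0],
    [0,0,0,0,0,0,0]
  ],
  "squeeze": 30
}}

```text
time_s: 21.55
eef_pos: [490.7, -216.0, 132.1]
ee_rot: [-0.0, 0.784, 0.62, -0.0]
force: [-0.1, -0.7, -0.3]
grip_width: 0.503
grip_force: 0.0
```

Request:
{"api": "send_rows", "payload": {
  "targets": [
    [0.3,0,0,0,0,0,0],
    [0.5,0,0,0,0,0,0],
    [0.6,0,0,0,0,0,0],
    [0.7,0,0,0,0,0,0],
    [0.8,0,0,0,0,0,0],
    [0.9,0,0,0,0,0,0],
    [1,0,0,0,0,0,0],
    [1,0,0,0,0,0,0],
    [1,0,0,0,0,0,0],
    [1,0,0,0,0,0,0]
  ]
}}

```text
time_s: 22.8
eef_pos: [491.5, -216.2, 132.7]
ee_rot: [0.001, 0.784, 0.621, 0.0]
force: [6.0, -0.9, 0.4]
grip_width: 0.177
grip_force: 29.0
```

Request:
{"api": "send_rows", "payload": {
  "targets": [
    [1,0,0.001,0,0,0,0.05],
    [1,0,0,0,0,0,0.08],
    [1,0,0,0,0,0,0.08],
    [1,0,0,0,0,0,0.08],
    [1,0,0,0,0,0,0.08],
    [1,0,0,0,0,0,0.08],
    [1,0,0,0,0,0,0.08],
    [1,0,0,0,0,0,0.08],
    [1,0,0,0,0,0,0.08],
    [1,0,0,0,0,0,0]
  ]
}}

```text
time_s: 24.05
eef_pos: [493.0, -217.0, 134.1]
ee_rot: [0.002, 0.948, 0.318, 0.001]
force: [3.8, -0.6, 9.1]
grip_width: 0.17
grip_force: 29.2
```

Request:
{"api": "send_rows", "payload": {
  "targets": [
    [1,0,0.0005,-0.001,0,0,0.08],
    [1,0,0,-0.001,0,0,0.08],
    [1,0,0,-0.0005,0,0,0.08],
    [1,0,0,-0.0005,0,0,0.08],
    [1,0,0,-0.0005,0,0,0.08],
    [1,0,0,0,0,0,0.08],
    [1,0,0,0,0,0,0.08],
    [1,0,0,0,0,0,0.08],
    [1,0,0,0,0,0,0.04],
    [1,0,0,0,0,0,0]
  ]
}}

```text
time_s: 25.3
eef_pos: [493.7, -217.5, 136.6]
ee_rot: [0.001, 1.0, -0.016, 0.002]
force: [9.1, -3.4, -2.5]
grip_width: 0.167
grip_force: 29.7
```

```bash
python3 - <<'E'
from rig import ctrl
s=ctrl.sense();print(s['eef_pos'],s['ee_rot'],s['force'],s['wrist_torque'])
E
```

```text
[ 493.66005635 -217.4668597   136.60454909] [ 0.00133898  0.99987173 -0.0157836   0.00236743] [ 9.1064188  -3.38960836 -2.52359934] [-0.56431302 -1.40322201  0.12156734]
```

Request:
{"api": "send_rows", "payload": {
  "targets": [
    [1,0.001,-0.0005,0,0,0,0.03],
    [1,0,0,0,0,0,0],
    [0.6,0,0,0,0,0,0],
    [0.5,0,0,0,0,0,0],
    [0.3,0,0,0,0,0,0],
    [0.2,0,0,-0.005,0,0,0],
    [0.2,0,0,-0.015,0,0,0],
    [0.2,0,0,-0.02,0,0,0],
    [0.2,0,0,-0.03,0,0,0],
    [0.2,0,0,-0.03,0,0,0]
  ]
}}

```text
time_s: 26.55
eef_pos: [493.0, -216.0, 237.9]
ee_rot: [0.0, 1.0, -0.031, 0.0]
force: [0.2, -0.0, -0.3]
grip_width: 0.4
grip_force: 0.0
```

Request:
{"api": "send_rows", "payload": {
  "targets": [
    [0.2,-0.03,0,-0.03,0,0,0],
    [0.2,-0.03,0,-0.02,0,0,0],
    [0.2,-0.03,0,0,0,0,0],
    [0.2,-0.03,0,0,0,0,0],
    [0.2,-0.02,0,0,0,0,0],
    [0.2,0,0,0,0,0,0],
    [0.2,0,0,0,0,0,0],
    [0.2,0,0,0,0,0,0],
    [0.2,0,0,0,0,0,0],
    [0.2,0,0,0,0,0,0]
  ]
}}

```text
time_s: 27.8
eef_pos: [353.5, -207.5, 285.7]
ee_rot: [-0.0, 1.0, -0.03, -0.0]
force: [-0.1, -0.8, 0.6]
grip_width: 0.402
grip_force: 0.0
```

```bash
python3 - <<'E'
from h import *
from rig import ctrl
import cv2
s=ctrl.sense();print(s['time_s'],s['eef_pos'],s['force'],s['grip_width'])
p=ctrl.capture('wrist');t=ctrl.capture('scene')
for q,z in(('orange_jaw',131),('orange_handle',152),('glueup',12)):
    print(q,[(d['point'],round(d['score'],2),watz(p,d['point'],z)) for d in ctrl.landmark_of(q,p)][:3])
b=cv2.resize(t['img'][150:310,130:330],(400,320));a=cv2.resize(p['img'],(400,320))
cv2.imwrite('pics/w6.png',np.hstack([a,b])[:,:,::-1])
E
```

```text
27.8 [ 353.51110576 -207.53232936  285.69647349] [-0.13857866 -0.75711901  0.61822358] 0.40220365402654173
orange_jaw [([321.8, 47.1], 0.23, array([ 494.3, -215.6,  131. ]))]
orange_handle [([321.5, 42.7], 0.7, array([ 493.4, -215.3,  152. ]))]
glueup [([326.9, 212.4], 0.91, array([ 330.1, -211.8,   12. ])), ([173.8, 198.7], 0.76, array([360.1, -29.3,  12. ])), ([176.0, 36.9], 0.64, array([552.7, -51.4,  12. ]))]
```

View pics/w6.png

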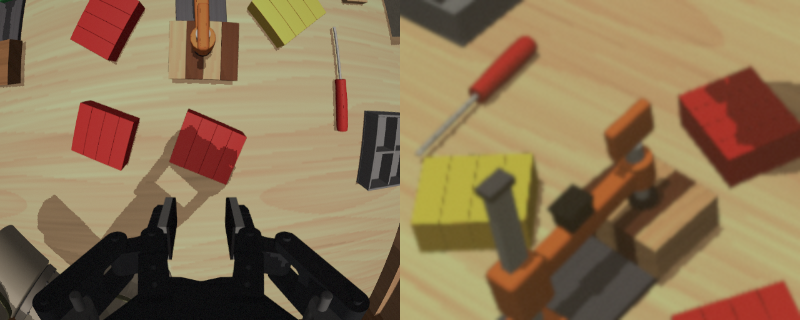

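```bash
python3 - <<'E'
import h
from h import *
from rig import ctrl
t=ctrl.capture('top');s=ctrl.capture('scene')
for q in('orange_jaw','orange_handle'):
    a=ctrl.landmark_of(q,t);b=ctrl.landmark_of(q,s)
    print(q,a[:1],b[:1])
    if a and b: print(tri(a[0]['point'],b[0]['point']))
for n,p in(('top',t),('scene',s)): print(n,[np.round(d['extent'],1).tolist() for d in ctrl.boxes_of('glueup',p)])
# block motion: dense check at block's visible light strip
import cv2
g0=cv2.cvtColor(P['scene']['img'],cv2.COLOR_RGB2GRAY);g1=cv2.cvtColor(s['img'],cv2.COLOR_RGB2GRAY)
tm=g0[240:290,255:295];r=cv2.matchTemplate(g1[225:305,240:310],tm,cv2.TM_CCOEFF_NORMED);_,v,_,l=cv2.minMaxLoc(r);print('shift',l[0]-15,l[1]-15,v)
E
```

```text
orange_jaw [{'point': [416.4, 182.6], 'score': 0.66}] [{'point': [216.8, 251.9], 'score': 0.97}]
(array([ 573.4, -222.2,  128.1]), [2.6, 2.6])
orange_handle [{'point': [414.1, 221.4], 'score': 0.58}] [{'point': [242.3, 215.6], 'score': 0.73}]
(array([ 498. , -214.8,  158.4]), [2.4, 2.4])
top [[445.0, 163.9, 68.0, 70.4], [374.7, 210.2, 61.2, 49.2], [280.0, 264.2, 66.3, 63.2], [372.9, 281.6, 56.8, 62.7], [295.6, 166.9, 59.7, 69.3]]
scene [[135.3, 227.7, 68.0, 47.6], [268.0, 182.4, 63.6, 59.9], [265.8, 291.2, 75.2, 68.4], [337.1, 228.9, 67.4, 71.5]]
shift 0 0 0.9950016140937805
```

The jaw is tilted (wing about 30 mm above the rest, against 14 mm untilted), the wing lies along the arm, and the block has not shifted. Handing in.

```bash
python3 -c "
from rig import ctrl
print(ctrl.finish_job())"
```

```text
the job is handed in; nothing more can be done
None
```

I clamped the striped block and handed the job in after about 28 s on the robot's clock; the handover call gave no verdict. The jaw was pushed to 18.7 N and tilts, the wing lies along the arm, the block did not shift, and my path stayed well clear of the green clamp. On the first push the gripper's linkage leaned on the orange clamp's bar at about 11 N, so I backed off, turned the gripper 90° and pushed again.

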